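Screw the cap back on the specimen jar

ROBOT

A 7-joint arm with a two-finger parallel gripper is mounted at the origin on the work surface. World frame = base frame: x ahead of the robot, y to its left, z up, the work surface at z = 0. Lengths are in m, angles in rad, forces in N, time in s.
With the tool pointing down it reaches from about 0.425 to 0.875 m from the base axis. Payload 4.7 kg.
Tool frame: the origin (TCP) lies midway between the tips of the shut fingers; the grasp point (between the pads) lies 19 mm behind it; z points along the fingers, y is the direction in which the jaws open and shut (so a half turn about z gives the same grasp; the last joint's range is limited). The gripper opens to 87 mm and grips with 3 to 60 N. Pads are 19 mm wide; open, the fingers measure 117 mm over their backs; the gripper's body (75 mm by 190 mm) begins 51 mm behind the grasp point.
Start: joints at [1.161, 0.321, -0.07, 1.45, 0.023, 1.371, -0.057], TCP at [0.267, -0.593, 0.223] pointing down, gripper open.
Joint ranges: [-2.86, 2.86], [-0.3, 2.09], [-1.38, 1.24], [0.06, 2.45], [-1.56, 4.7], [0.09, 2.05], [-2.69, 2.69]. Speed limits (rad/s): [2.57, 2.57, 3.14, 3.14, 3.14, 3.14, 3.14].

INTERFACE

Orientations are given as a rotation vector (axis times angle).
In Python, from bench import ctrl, optics gives the robot as it stands. The module is installed in compiled form; this text tells all that it offers.
- The arm moves only by the tool step_arm, never from a script. Its argument "deltas" is a list of rows, each a list of 7 numbers: the turn, a rotation vector about the tool's x, y, z in degrees, then the shift along the tool's x, y, z in mm, then the finger opening in mm, from 0 to 87. A call has exactly 8 rows; each row is the pose to reach, as a shift and turn from the pose commanded when the call began, along the tool's axes at that moment; what a row does not reach only later rows make up. A row lasts 1/8 s, in which the tool goes at most 62.5 mm and 10.7 degrees, less where a joint would pass 70% of its speed; a pose out of reach is approached as far as the arm can. A call with a gripper value outside its range is refused whole. The fingers move at their own pace and stop on an object; "newtons" is the grip in N (left out, the last holds). Time passes only in rows, so rows that repeat a pose let the fingers close, or fill a call up. It gives the time, the measured TCP pose, the force and the opening at its end, in the units of the state.
- ctrl.get_state(): the state, without advancing time (a new reading comes with each control period).
- optics.get_image(name): name is "side" or "top"; returns the picture (420x560x3 uint8, red, green, blue); there is no depth.
- optics.get_calibration(name): a dict with "K" (3x3 intrinsics, pixels), "R" (3x3) and "t" (3): a world point X has camera coordinates R X + t. Camera axes: x right, y down, z forward; pixel columns grow to the right and rows downward; lengths in m; the calibration is good to about 2 mm. A picture is of the moment at which its call begins. get_calibration takes no time and is no camera call.
- ctrl.close_job(): hands the job in, once; it reports no verdict.
The state is a dict: "time": time; "joint_positions": joint angles; "qd": joint speeds; "joint_torque": joint torques, N m; "position": TCP position; "tool_rot": TCP orientation; "ft_force": force on the tool from outside, world axes, zero at the start; "torque": the same for the moment, N m; "grip_width": opening from 0.0 (shut) to 1.0 (fully open).
Only numpy, scipy, OpenCV 4.12 (cv2) and the standard library are available. Lean on these libraries where they do the work, as an engineer would, in place of code of your own. Each camera call takes 0.05 s, during which the arm holds its last target.

TASK

Pick up the large black cap and put it back on the open white specimen jar that is clamped in the bench holder, screwed fully down to its stop. The thread catches only where the cap's lugs find the gaps in the thread, so set the cap level on the neck and turn it backwards (anticlockwise from above) under a light push until it drops, then screw it down clockwise. Hold the cap lightly and stop as soon as it is finger-tight, for the jar must not be forced; leave the other things where they are and let go at the end.

Things in the scene. Friction and masses are not known exactly. Their poses are not given: they have to be found in the camera images.
- cap_centre (a point): Centre of the large cap to be fitted, on its axis, 14 mm above its lower edge; z is the axis, up. The cap is black ribbed plastic, round, 60 mm in diameter (slightly 16-sided), 28 mm high, 35 to 65 g, standing mouth down on the bench at the start.
- cap: The same cap; its origin is the centre of its lower edge. Its bore is 55 mm; the inside of its top is 25 mm above the lower edge. Four lugs 90 degrees apart, on the cap's x and y axes, stand at the foot of the skirt: each 3 mm high, 6 mm (14 degrees) wide, with round sides, its tip 23.5 mm from the axis.
- jar_mouth (a point): Centre of the rim of the open white jar, 111 mm above the bench; z up, x and y those of the holder. The jar is 72 mm in diameter up to its shoulder, 31 mm below the rim; above is the neck, 45 mm in diameter, tapering to 41 mm over the last 6 mm. How far the jar is turned in its clamp differs each time and is not given; it is held fast.
- thread_top (a point): On the jar's axis, at the flat tops of its four thread ridges (12 mm below the rim, 52 mm across, 90 degrees apart). At each ridge's clockwise end a round-topped stop, 7 degrees wide, rises 3 mm higher and blocks the way; then comes a gap of 26 degrees. A cap set down mostly rests with its lugs on the ridges (centre 1.5 mm above the rim) or on the stops (4.5 mm).
- drop_point (a point): On the jar's axis, 6 mm below the rim: where the cap's centre is once its lugs have dropped into the gaps, 7.5 mm lower than on the ridges. Turning anticlockwise from any start gets there within 90 degrees; the next stops then block it at most 12 degrees further on. A held cap drops only if it is pushed lightly or let down.
- home_point (a point): On the jar's axis, 11 mm below the rim: where the cap's centre is when screwed fully down. From the drop it takes 57 to 69 degrees clockwise, sinking 5 mm, mostly evenly, as the lugs run under the ridges down to the ends of their channels; the inside of the cap's top then lies on the rim.
- holder: The bench holder that clamps the jar: a fixed grey plate 150 x 130 mm, 14 mm thick, with a steel collar of 88 mm diameter up to 50 mm above the bench and a clamp block towards its -x side. Its origin is under the jar's axis, at bench height. The jar in it must not be forced: turn the cap against a stop with no more than about 1 N m, and push with no more than about 20 N.
- small_cap: A black cap, 38 mm in diameter and 18 mm high, of another jar: leave it. Origin at the centre of its underside.
- closed_jar: A closed white jar with a black lid, 68 mm in diameter, 95 mm high: leave it. Origin under its centre.
- oil_bottle: A small amber bottle, 32 mm in diameter, 75 mm high: leave it. Origin under its centre.
- beaker: A white open beaker, 64 mm in diameter, 80 mm high: leave it. Origin under its centre.
- slide_box: A flat grey slide box, 170 x 90 x 32 mm: leave it. Origin under its centre.
- mouse: A black computer mouse on its mat, 105 x 60 mm, 34 mm high: leave it. Origin under its centre.
Mind the look-alikes: they are no part of the job. Leave any orange or red look-alike of the cap alone.

How it is judged:
By the outcome, as a careful person would: the job done as asked, in the order asked, and still so for the second after the job is handed in, with the robot touching nothing.
It also fails if it takes over 70 s, if anything falls off the work surface, if the arm or the gripper's body presses on something with over 40 N, if the wrist force passes 120 N, or if a joint passes its speed limit or range.

## Working session

There is one attempt and no reset: what is moved stays moved. The work goes in short steps, Python scripts to look and compute and a tool call to move; the robot and the scene stay as the last step left them, time stands still between calls to the robot, and variables do not carry over. Pictures are saved under pics/ and viewed, and the job is handed in when it is done.

Besides the shell and the picture viewer there is one more tool, called after "Request:" as name(argument=value, ...), one argument or row to a line, values as JSON. step_arm: Moves the arm, as the interface text tells. Its arguments: {"type":"object","properties":{"deltas":{"type":"array"},"newtons":{"type":"number"}},"required":["deltas"]}

```bash
mkdir -p pics; python3 - <<'E'
from bench import ctrl, optics
import cv2
print(ctrl.get_state())
for n in("side","top"):
    im=optics.get_image(n); cv2.imwrite(f"pics/{n}0.png",im[:,:,::-1]); print(n,optics.get_calibration(n))
E
```

```text
{'time': 0.0, 'joint_positions': array([ 1.16109088,  0.32181041, -0.07004784,  1.45170051,  0.02259435,
        1.37076639, -0.0568738 ]), 'qd': array([-0.00163076, -0.0001862 ,  0.00228902, -0.00165127, -0.00107465,
       -0.00043235, -0.0012044 ]), 'joint_torque': array([-1.37132411e-04, -4.91295326e+01, -4.04005805e-01, -3.12535429e+01,
       -6.38553291e-02,  4.36813734e-02,  1.99695760e-04]), 'position': array([ 0.26700815, -0.5920183 ,  0.22145658]), 'tool_rot': array([-3.06952570e+00, -6.60388532e-01,  7.86094896e-04]), 'ft_force': array([-0.49361707, -1.25733195,  0.00490169]), 'torque': array([0.06096322, 0.03474744, 0.00332264]), 'grip_width': 0.9989141161377391}
side {'K': array([[502.26369718,   0.        , 285.16745037],
       [  0.        , 502.26369718, 209.81191511],
       [  0.        ,   0.        ,   1.        ]]), 'R': array([[ 0.98970903, -0.14153827,  0.02104648],
       [-0.08312628, -0.688406  , -0.72054646],
       [ 0.11647343,  0.71138182, -0.69308719]]), 't': array([-0.56134492,  0.06995541,  1.19347878])}
top {'K': array([[418.56520418,   0.        , 271.76264328],
       [  0.        , 418.56520418, 215.94084078],
       [  0.        ,   0.        ,   1.        ]]), 'R': array([[ 0.01862707, -0.99937481,  0.03005017],
       [-0.99285479, -0.02203196, -0.11727728],
       [ 0.11786603, -0.02765092, -0.99264446]]), 't': array([-0.07218148,  0.54610224,  1.20803024])}
```

View pics/side0.png

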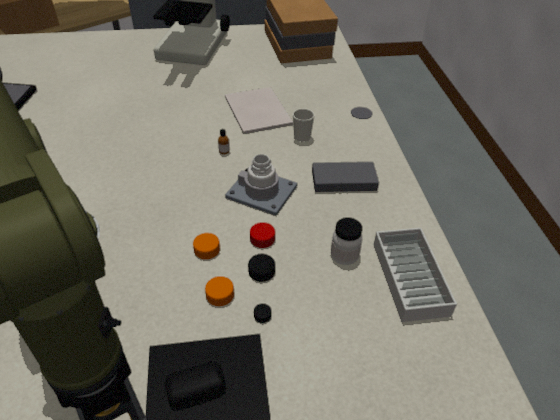

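View pics/top0.png

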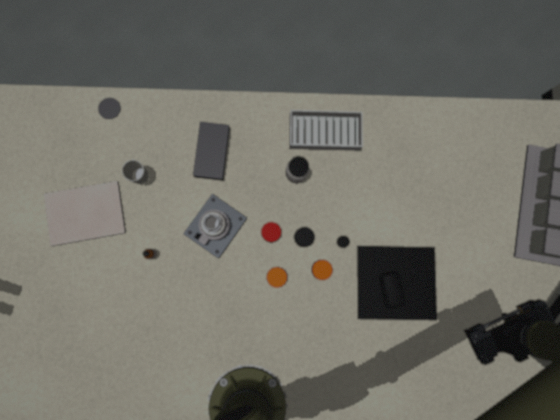

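The side view shows the black cap at about (262,267), with red at (262,235) and the oranges at (206,245) and (220,290). The jar is near (262,165). In the top view the cap is at (304,237) and the jar at (214,223). I'll enlarge both.

```bash
python3 - <<'E'
import cv2,numpy as np
s=cv2.imread("pics/side0.png");t=cv2.imread("pics/top0.png")
def c(im,x,y,w,h,k): return cv2.resize(im[y:y+h,x:x+w],None,fx=k,fy=k,interpolation=cv2.INTER_CUBIC)
a=np.hstack([c(s,225,145,80,75,5),c(s,225,220,80,75,5)])
b=np.hstack([c(t,180,190,80,75,5),c(t,265,200,80,75,5)])
cv2.imwrite("pics/crop0.png",np.clip(np.vstack([a,b])[:600]*1.5,0,255).astype(np.uint8)); print(np.vstack([a,b]).shape)
E
```

```text
(750, 800, 3)
```

```bash
cat > h.py <<'E'
import numpy as np,cv2
from bench import ctrl,optics
CAL={n:optics.get_calibration(n) for n in("side","top")}
def proj(n,X):
    c=CAL[n];Y=np.atleast_2d(X)@c["R"].T+c["t"];p=Y@c["K"].T;return p[:,:2]/p[:,2:]
def ray(n,uv,z):
    c=CAL[n];d=c["R"].T@np.linalg.solve(c["K"],[*uv,1.]);o=-c["R"].T@c["t"];return o+d*(z-o[2])/d[2]
def circ(x,y,z,r,n=48):
    a=np.linspace(0,2*np.pi,n,endpoint=False);return np.c_[x+r*np.cos(a),y+r*np.sin(a),np.full(n,z)]
E
python3 - <<'E'
from h import *
print(ray("top",(304,237),.028),ray("side",(262,267),.014),ray("top",(214,223),.111),ray("side",(261,158),.111))
# blob of black cap
for n,(x,y,w,h) in dict(side=(240,248,45,40),top=(288,222,32,30)).items():
    im=cv2.imread(f"pics/{n}0.png")[y:y+h,x:x+w].max(2)
    m=(im<70).astype(np.uint8);k,l,st,ce=cv2.connectedComponentsWithStats(m);i=1+st[1:,4].argmax()
    print(n,ce[i]+[x,y],st[i])
    # predicted mask centroid fit
    from scipy.optimize import least_squares
    def pc(p):
        P=np.vstack([circ(*p,0,.03),circ(*p,.028,.03)]);hu=cv2.convexHull(proj(n,P).astype(np.float32));M=cv2.moments(hu);return np.array([M['m10'],M['m01']])/M['m00'],M['m00']
    r=least_squares(lambda p:pc(p)[0]-(ce[i]+[x,y]),ray(n,ce[i]+[x,y],.014)[:2],diff_step=1e-3);print(r.x,pc(r.x))
E
```

```text
[ 0.48729136 -0.15802245  0.028     ] [ 0.49158286 -0.15895467  0.014     ] [0.51506225 0.10031051 0.111     ] [0.51961918 0.11089569 0.111     ]
side [261.32258065 267.6483871 ] [  8   6  27  28 620]
[ 0.48993703 -0.16034352] (array([261.32258117, 267.64838796]), 649.5811895783991)
top [303.93515358 236.778157  ] [  7   5  19  20 293]
[ 0.48876962 -0.15895672] (array([303.93515398, 236.77815724]), 335.92470684368163)
```

View pics/crop0.png

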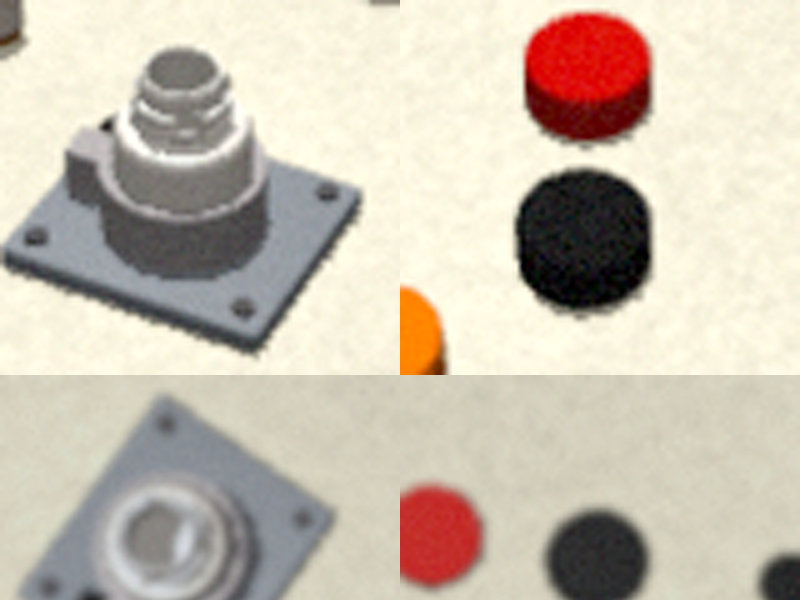

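```bash
cat > ov.py <<'E'
from h import *
import sys
def ov(n,src,out,x,y,w,h,k,cs):
    im=cv2.imread(src)[y:y+h,x:x+w];im=cv2.resize(im,None,fx=k,fy=k,interpolation=cv2.INTER_CUBIC);im=cv2.convertScaleAbs(im,alpha=1.4)
    for P,col in cs:
        q=((proj(n,P)-[x,y]+.5)*k-.5);cv2.polylines(im,[np.round(q*16).astype(np.int32)],True,col,1,cv2.LINE_AA,4)
    return im
E
python3 - <<'E'
from ov import *
jx,jy=.517,.105
cs=lambda x,y:[(circ(x,y,.111,.0205),(0,0,255)),(circ(x,y,.080,.036),(0,255,0)),(circ(x,y,.05,.044),(255,0,0))]
a=ov("side","pics/side0.png","",225,145,75,60,5,cs(jx,jy));b=ov("top","pics/top0.png","",178,190,75,60,5,cs(jx,jy))
cv2.imwrite("pics/ov1.png",np.hstack([a,b]))
E
```

```text
(no output)
```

View pics/ov1.png

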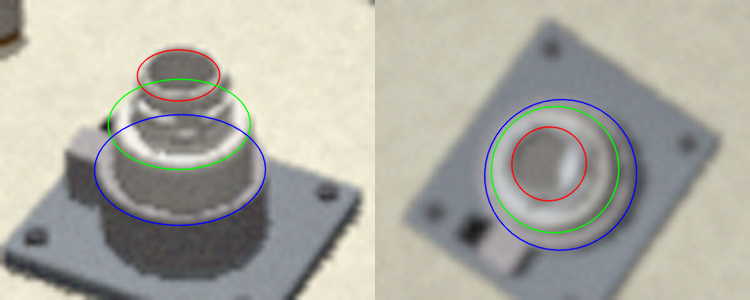

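```bash
cat > fit.py <<'E'
from h import *
from scipy.optimize import minimize
from scipy.ndimage import map_coordinates
def fit(n,im,cset,p0,rng=.004):
    # maximise mean |radial gradient| over contours: profile difference in/out
    g=cv2.GaussianBlur(im.astype(np.float32).mean(2),(0,0),.7)
    best=[]
    def samp(P):
        q=proj(n,P);return map_coordinates(g,[q[:,1],q[:,0]],order=1)
    def sc(p):
        s=0
        for z,r,sgn,mask in cset:
            d=.0025
            a=samp(circ(*p,z,r-d))-samp(circ(*p,z,r+d))
            s+=(sgn*a if sgn else abs(a)).mean()
        return s
    G=np.arange(-rng,rng+1e-6,.0004)
    S=np.array([[sc((p0[0]+a,p0[1]+b)) for b in G] for a in G])
    i,j=np.unravel_index(S.argmax(),S.shape)
    w=np.exp((S-S.max())/(.03*S.max()));A,B=np.meshgrid(G,G,indexing='ij')
    return (p0[0]+G[i],p0[1]+G[j]),(p0[0]+(w*A).sum()/w.sum(),p0[1]+(w*B).sum()/w.sum()),S.max()
E
python3 - <<'E'
from fit import *
T=cv2.imread("pics/top0.png");S=cv2.imread("pics/side0.png")
p=(.517,.105)
print("top sh",fit("top",T,[(.08,.036,1,0)],p,.006))
print("top rim",fit("top",T,[(.111,.0205,0,0)],p,.006))
print("side rim",fit("side",S,[(.111,.0205,-1,0)],p,.006))
print("side sh",fit("side",S,[(.08,.036,0,0)],p,.006))
print("side collar",fit("side",S,[(.05,.044,0,0)],p,.006))
# plate
for n,(x,y,w,h),lo in (("top",(180,190,70,70),0),("side",(222,160,80,55),0)):
    im=(T if n=="top" else S)[y:y+h,x:x+w].astype(int)
    m=((im[...,0]-im[...,2])>8).astype(np.uint8)
    m=cv2.morphologyEx(m,cv2.MORPH_OPEN,np.ones((3,3)))
    c=max(cv2.findContours(m,0,2)[0],key=cv2.contourArea)
    hull=cv2.convexHull(c);ap=cv2.approxPolyDP(hull,5,True)[:,0]+[x,y];print(n,ap.tolist(),cv2.minAreaRect(np.array([ray(n,q[0]+[x,y],.014)[:2] for q in hull],np.float32)))
E
```

```text
top sh ((np.float64(0.5198), np.float64(0.1094)), (np.float64(0.5199566155742449), np.float64(0.10927428005736496)), np.float32(15.061744))
top rim ((np.float64(0.5162), np.float64(0.1086)), (np.float64(0.516252459858419), np.float64(0.10829445522339752)), np.float32(21.00441))
side rim ((np.float64(0.5166000000000001), np.float64(0.111)), (np.float64(0.5181676056992999), np.float64(0.10825107553481378)), np.float32(20.069756))
side sh ((np.float64(0.521), np.float64(0.1058)), (np.float64(0.5206887927332453), np.float64(0.10548610470747936)), np.float32(22.917475))
side collar ((np.float64(0.5186000000000001), np.float64(0.1074)), (np.float64(0.5183395054290194), np.float64(0.10719888738921375)), np.float32(22.92365))
top [[224, 246], [206, 248], [214, 241]] ((0.45711344480514526, 0.105145163834095), (0.05374569818377495, 0.02915083058178425), 84.79322814941406)Traceback (most recent call last):
  File "<stdin>", line 14, in <module>
ValueError: max() iterable argument is empty
```

```bash
cat >> h.py <<'E'
from scipy.spatial.transform import Rotation as Ro
def plan(pos,yaw=None):
    "yaw: world heading of tool y axis, deg (mod 180); prints turn/shift in tool axes, tool z made straight down"
    s=ctrl.get_state();R=Ro.from_rotvec(s["tool_rot"]);M=R.as_matrix()
    h=np.degrees(np.arctan2(M[1,1],M[0,1]))
    if yaw is None: yaw=h
    d=(yaw-h+90)%180-90; y=np.radians(h+d)
    Y=np.array([np.cos(y),np.sin(y),0]);Z=np.array([0,0,-1.]);X=np.cross(Y,Z)
    D=R.inv()*Ro.from_matrix(np.c_[X,Y,Z])
    print("t",s["time"],"heading",h.round(1),"q7",s["joint_positions"][6].round(3),"tilt z",M[:,2].round(4),"pos",s["position"].round(4),"F",s["ft_force"].round(2),"T",s["torque"].round(3),"w",s["grip_width"]*87)
    print("turn",D.as_rotvec(degrees=True).round(2),"shift mm",(M.T@(np.array(pos)-s["position"])*1000).round(1))
E
python3 - <<'E'
from h import *
plan((.4895,-.1597,.12))
print(np.degrees(np.arctan2(-.16,.49)))
for n,uv in(("red",(271,232)),("or1",(322,270)),("or2",(277,277)),("small",(343,241))):print(n,ray("top",uv,.028))
E
```

```text
t 0.1 heading -65.7 q7 -0.057 tilt z [-8.0e-04  1.5e-03 -1.0e+00] pos [ 0.2671 -0.5921  0.2216] F [ 0.66  0.12 -0.31] T [0.008 0.042 0.002] w 87.18338966528398
turn [-0.1   0.01  0.  ] shift mm [ 380.6 -302.4  102.1]
-18.08344538304866
red [ 0.50010204 -0.05980117  0.028     ]
or1 [ 0.3911425  -0.21207922  0.028     ]
or2 [ 0.36838448 -0.07986689  0.028     ]
small [ 0.4777915  -0.27435674  0.028     ]
```

Request:
step_arm(
  deltas=[
    [0,0,-6,40,-32,0,87],
    [0,0,-12,90,-72,0,87],
    [0,0,-18,140,-111,0,87],
    [0,0,-24,190,-151,0,87],
    [0,0,-30,240,-191,0,87],
    [0,0,-36,290,-230,0,87],
    [0,0,-42,340,-270,20,87],
    [0,0,-47.6,381,-302,40,87],
  ],
)

```text
time: 1.1
position: [0.4895, -0.1621, 0.1838]
tool_rot: [2.539, 1.847, 0.001]
ft_force: [0.0, 0.6, -1.3]
grip_width: 1.002
```

```bash
python3 -c "
from h import *
plan((.4894,-.1597,.003))"
```

```text
t 1.1 heading -17.9 q7 -0.078 tilt z [ 0.0013 -0.0011 -1.    ] pos [ 0.4895 -0.1621  0.1838] F [ 0.01  0.58 -1.27] T [-0.057 -0.079  0.02 ] w 87.16693093882783
turn [ 0.09  0.04 -0.  ] shift mm [  2.4  -1.1 180.8]
```

Request:
step_arm(
  deltas=[
    [0,0,0,0,0,30,87],
    [0,0,0,0,0,60,87],
    [0,0,0,0,0,90,87],
    [0,0,0,0,0,115,87],
    [0,0,0,0,0,130,87],
    [0,0,0,0,0,140,87],
    [0,0,0,0,0,140,87],
    [0,0,0,0,0,140,87],
  ],
)

```text
time: 2.1
position: [0.4894, -0.1641, 0.0447]
tool_rot: [2.542, 1.843, 0.001]
ft_force: [0.0, 0.1, -0.2]
grip_width: 0.998
```

```bash
python3 -c "
from h import *
plan((.4894,-.1597,.004))
for n in('side','top'): cv2.imwrite(f'pics/{n}1.png',optics.get_image(n)[:,:,::-1])
s=cv2.imread('pics/side1.png');cv2.imwrite('pics/c1.png',cv2.resize(s[190:310,190:330],None,fx=4,fy=4,interpolation=2))
"
```

```text
t 2.1 heading -18.1 q7 -0.151 tilt z [ 1.4e-03 -7.0e-04 -1.0e+00] pos [ 0.4894 -0.1641  0.0447] F [ 0.01  0.07 -0.2 ] T [-0.035 -0.048  0.005] w 86.86598617241664
turn [ 0.09  0.01 -0.  ] shift mm [ 4.2 -1.4 40.7]
```

View pics/c1.png

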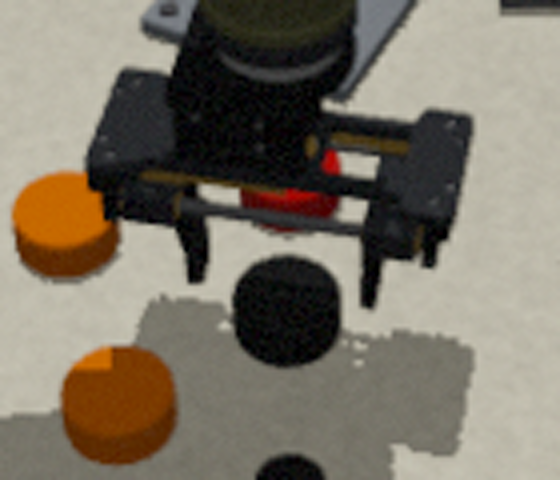

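Fingers straddle the black cap (cap at about (262,266) in side pixels). I'll correct 4 mm along tool x and go down to it.

Request:
step_arm(
  deltas=[
    [0,0,0,4.2,-1.4,6,87],
    [0,0,0,4.2,-1.4,16,87],
    [0,0,0,4.2,-1.4,26,87],
    [0,0,0,4.2,-1.4,34,87],
    [0,0,0,4.2,-1.4,39,87],
    [0,0,0,4.2,-1.4,41,87],
    [0,0,0,4.2,-1.4,41,87],
    [0,0,0,4.2,-1.4,41,87],
  ],
)

```text
time: 3.2
position: [0.4889, -0.1595, 0.0032]
tool_rot: [2.543, 1.844, 0.0]
ft_force: [0.2, 0.4, 0.3]
grip_width: 0.998
```

```bash
python3 -c "
from h import *
plan((.4894,-.1597,.004))"
```

```text
t 3.2 heading -18.1 q7 -0.191 tilt z [ 5.e-04 -4.e-04 -1.e+00] pos [ 0.4889 -0.1595  0.0032] F [0.23 0.44 0.29] T [-0.075 -0.111 -0.001] w 86.84658553030017
turn [ 0.03  0.01 -0.  ] shift mm [-0.   0.5 -0.8]
```

Request:
step_arm(
  deltas=[
    [0,0,0,0,0,0,70],
    [0,0,0,0,0,0,64],
    [0,0,0,0,0,0,60],
    [0,0,0,0,0,0,50],
    [0,0,0,0,0,0,50],
    [0,0,0,0,0,0,50],
    [0,0,0,0,0,0,50],
    [0,0,0,0,0,0,50],
  ],
  newtons=12,
)

```text
time: 4.2
position: [0.4888, -0.1595, 0.003]
tool_rot: [2.543, 1.844, 0.0]
ft_force: [0.4, -1.3, 1.2]
grip_width: 0.691
```

```bash
python3 -c "
from h import *
plan((.5180,.1075,.22),11.7)"
```

```text
t 4.2 heading -18.1 q7 -0.191 tilt z [ 2.e-04 -2.e-04 -1.e+00] pos [ 0.4888 -0.1595  0.003 ] F [ 0.4  -1.28  1.25] T [-0.026 -0.131 -0.028] w 60.11895855144237
turn [ 1.000e-02  1.000e-02 -2.982e+01] shift mm [ 262.8  -55.2 -217.1]
```

Request:
step_arm(
  deltas=[
    [0,0,0,0,0,-10,50],
    [0,0,0,0,0,-35,50],
    [0,0,0,0,0,-65,50],
    [0,0,0,0,0,-95,50],
    [0,0,-3,20,-4,-125,50],
    [0,0,-7,55,-11,-150,50],
    [0,0,-12,95,-20,-160,50],
    [0,0,-15,130,-27,-160,50],
  ],
)

```text
time: 5.2
position: [0.504, -0.0258, 0.1646]
tool_rot: [2.277, 2.162, 0.002]
ft_force: [0.1, -0.0, -0.6]
grip_width: 0.691
```

```bash
python3 -c "
from h import *
plan((.5180,.1075,.14),11.7)"
```

```text
t 5.2 heading -3.0 q7 -0.095 tilt z [ 2.4e-03 -8.0e-04 -1.0e+00] pos [ 0.504  -0.0258  0.1646] F [ 0.09 -0.01 -0.64] T [-0.031 -0.062 -0.001] w 60.10249799982965
turn [  0.13   0.06 -14.67] shift mm [133.9   7.   24.6]
```

Request:
step_arm(
  deltas=[
    [0,0,-3,30,2,0,50],
    [0,0,-6,60,3,0,50],
    [0,0,-9,90,5,0,50],
    [0,0,-12,115,6,6,50],
    [0,0,-14,129,7,14,50],
    [0,0,-14.7,133,7,20,50],
    [0,0,-14.7,133,7,23,50],
    [0,0,-14.7,133,7,23,50],
  ],
)

```text
time: 6.2
position: [0.5175, 0.1037, 0.1394]
tool_rot: [-1.988, -2.432, 0.002]
ft_force: [0.2, -0.4, 0.2]
grip_width: 0.692
```

```bash
python3 -c "
from h import *
plan((.5180,.1075,.14),11.7)
for n in('side','top'): cv2.imwrite(f'pics/{n}2.png',optics.get_image(n)[:,:,::-1])
from ov import *
x,y=ctrl.get_state()['position'][:2];z=ctrl.get_state()['position'][2]
a=ov('side','pics/side2.png','',205,110,110,100,5,[(circ(.518,.1075,.08,.036),(0,255,0)),(circ(.518,.1075,.05,.044),(255,0,0)),(circ(x,y,z-.003,.03),(0,0,255)),(circ(x,y,z+.025,.03),(0,0,255))])
cv2.imwrite('pics/c2.png',a)
"
```

```text
t 6.2 heading 11.5 q7 -0.155 tilt z [-8.e-04 -7.e-04 -1.e+00] pos [0.5175 0.1037 0.1394] F [ 0.2  -0.38  0.17] T [-0.048 -0.12  -0.011] w 60.24244948522457
turn [-0.05  0.03 -0.22] shift mm [ 3.6  1.2 -0.6]
```

View pics/c2.png

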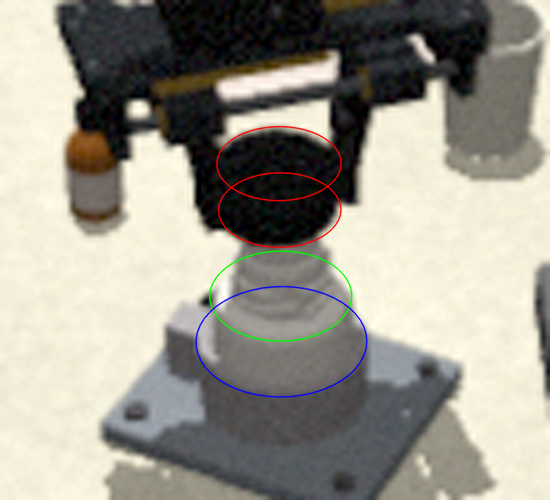

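```bash
python3 - <<'E'
from h import *
for f in("side0","side2"):
    g=cv2.imread(f"pics/{f}.png").astype(int).mean(2).round().astype(int)
    print(f)
    for r in range(156,200,3): print(r,g[r,238:286])
for z in(.111,.09,.07,.04,.02): print(z,proj("side",[.518,.1075,z]))
E
```

```text
side0
156 [158 158 161 162 163 164 163 163 166 165 163 162 161 160 159 162 158 129
  91  74  76  73  76  77  75  81  79  81 101 141 164 160 160 159 160 160
 160 161 161 163 161 160 159 158 160 161 162 162]
159 [160 161 159 162 161 162 162 160 164 164 161 161 162 162 158 140 105  74
  72  77  77  80  78  80  80  77  75  78  76  73 115 151 146 165 164 164
 162 163 162 159 162 158 159 160 162 163 162 165]
162 [159 158 158 157 157 158 160 162 162 162 158 156 159 153 123 100 114 119
 116  85  78  81  77  78  77  75  94 115 123 128 103  79  97 140 162 162
 163 161 158 158 162 162 163 163 165 166 163 160]
165 [162 162 161 160 160 160 162 161 159 160 157 161 157 118 117 137  77  81
  82  86  88  87  89  86  87  83  87  80  81  77  77 113 140 138 168 163
 164 165 164 161 160 161 164 165 160 161 161 163]
168 [158 159 159 162 163 162 161 151 119 106 134 170 156  97  76  82  94 114
 128 137 132 115  87  80  80  82  85 101 118 116  93  85 103 135 168 166
 154 150 167 166 165 162 162 164 164 163 165 166]
171 [160 158 144 130 129 128 127 104  82  84 130 159 169 164 138  85  86  90
  90  91  93  95 
[... 4289 characters left out ...]
6  65  66  66  61  67]
192 [114 120 117 117 115 114 112 105  57  57  55  56  55  53  58  55  57  59
  56  57  58  56  57  56  55  59  59  56  53  58  55  58  54  55  51  52
  49  51  57  62  62  65  65  63  59  63  62  79]
195 [87 87 80 66 69 64 64 65 64 66 58 60 56 55 58 57 57 56 55 57 57 59 58 59
 59 57 52 56 56 54 56 54 54 56 52 55 59 61 66 62 63 65 61 65 58 61 63 60]
198 [66 61 67 63 62 66 66 65 67 66 67 65 67 67 65 56 60 60 59 55 60 55 55 53
 50 57 56 61 59 59 59 64 65 66 68 65 63 61 64 65 66 63 62 62 64 68 63 62]
0.111 [[260.50020193 158.88304888]]
0.09 [[260.60828477 165.46180206]]
0.07 [[260.70893873 171.58837684]]
0.04 [[260.85590285 180.53374488]]
0.02 [[260.95129975 186.34033462]]
```

```bash
python3 - <<'E'
import cv2,numpy as np
a=cv2.imread("pics/top2.png")[175:265,165:275];b=cv2.imread("pics/top0.png")[175:265,165:275]
cv2.imwrite("pics/c3.png",cv2.convertScaleAbs(cv2.resize(np.hstack([a,b]),None,fx=3.6,fy=3.6,interpolation=2),alpha=1.5))
E
```

```text
(no output)
```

View pics/c3.png

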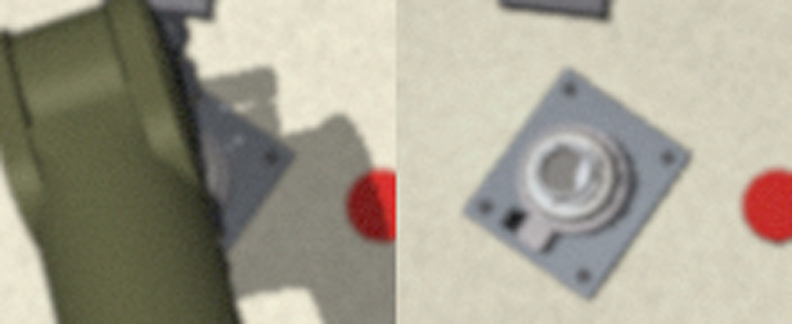

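```bash
python3 - <<'E'
from h import *
print("plate top",ray("top",(215.5,225.75),.014), ray("top",(303.94,236.78),.018))
T=cv2.imread("pics/top0.png")
g=T.astype(int).mean(2).round().astype(int)
for r in range(206,242,3): print(r,g[r,196:236])
# side cap silhouette now
S=cv2.imread("pics/side2.png").astype(int).mean(2).round().astype(int)
for r in range(136,162,2): print(r,S[r,238:286])
s=ctrl.get_state()['position']
for dz in(-.003,.011,.025): print(proj("side",s+[0,0,dz]))
E
```

```text
plate top [0.51646775 0.10622649 0.014     ] [ 0.48864255 -0.15889749  0.018     ]
206 [138 140 142 141 142 133 119 106  99  96  96  94  94  97  94  95  96  95
  96  95  96  94  99  95  97  95  94  95  93  95  93  94  96  97 105 112
 123 130 135 139]
209 [138 141 139 132 119 104  97  94  94  96  95  99  98 100 104 103 102 103
 104 104 104 101 101  99  97  96  94  96  97  96  95  96  95  95  94  95
  94  95 103 112]
212 [133 125 111 100  96  96  98  98 102 105 109 111 115 121 123 126 129 127
 124 121 117 112 107 102 104 109 108 101  92  92  93  95  97  97  97  96
  96  95  94  95]
215 [112  98  97  96  98 104 108 115 122 131 135 133 124 109  98  99 103 113
 121 124 130 133 129 124 117 108  94  92  99  98  83  76  83  92  97  95
  96  94  97  97]
218 [ 96  95  96 101 106 112 125 133 128 113  95  83  75  77  84  86  86  85
  86  92 103 110 111 112 111 108 109 101  83  76  82  82  71  64  79  90
  95  97  96  98]
221 [ 95  96 100 109 115 128 137 128 111  88  76  83  88  88  88  89  88  88
  92 108 129 136 124 103  94  93  99 109  99  76  77  90  88  70  68  82
  95  98  98  97]
224 [ 96 
[... 2988 characters left out ...]
4 165 167]
156 [168 168 167 170 170 173 170 160 116 117 152 142 102  35   6  11   6   4
   8   2   0  14  20  11   9   1   3  10   8   0  47 113 157 168 168 170
 169 169 169 169 168 167 168 167 170 169 169 171]
158 [167 167 167 169 172 172 172 173 172 171 171 171 171 166 144  96  48  14
  13   6  21   6   9   6   5  12  27  49  70  73  87 140 167 170 172 173
 173 172 169 169 169 171 168 169 169 170 170 169]
160 [171 170 170 169 169 166 169 170 170 169 168 166 166 165 146  91  85  80
  78  79  78  77  77  82  81  84  84  83  80  84  91  94 107 150 170 170
 170 171 171 170 172 172 172 172 171 173 171 172]
[[260.46027263 151.3849038 ]]
[[260.38526389 146.7790927 ]]
[[260.30905556 142.09962159]]
```

```bash
cat > arc.py <<'E'
from h import *
from scipy.optimize import least_squares
def cross(v,th,lo):  # first crossing along v
    i=np.where((v[:-1]-th)*(v[1:]-th)<=0)[0]
    return lo+i[0]+(v[i[0]]-th)/(v[i[0]]-v[i[0]+1]) if len(i) else None
def fitarc(n,pts,z,r,p0):
    a=np.linspace(0,2*np.pi,720,endpoint=False)
    def res(p):
        q=proj(n,np.c_[p[0]+r*np.cos(a),p[1]+r*np.sin(a),np.full(720,z)])
        cont=q.astype(np.float32).reshape(-1,1,2)
        return [cv2.pointPolygonTest(cont,(float(u),float(v)),True) for u,v in pts]
    s=least_squares(res,p0,diff_step=1e-4,x_scale=.001,loss="soft_l1",f_scale=.3);return s.x,np.round(res(s.x),2)
E
python3 - <<'E'
from arc import *
g0=cv2.imread("pics/side0.png").astype(float).mean(2);g2=cv2.imread("pics/side2.png").astype(float).mean(2)
pts=[(c,cross(g0[148:165,c],118,148)) for c in range(253,269)]
print(pts);print("rim",fitarc("side",pts,.111,.0205,(.518,.1075)))
pts=[]
for c in range(252,271):   # from below upward impossible (jar); go down from row 150 until value rises above 42
    pts.append((c,cross(g2[150:164,c],42,150)))
print(pts);s=ctrl.get_state()["position"]
print("cap",fitarc("side",pts,s[2]-.003,.03,s[:2]),s)
E
```

```text
[(253, np.float64(160.27272727272728)), (254, np.float64(157.7)), (255, np.float64(156.26829268292684)), (256, np.float64(155.36923076923077)), (257, np.float64(154.88059701492537)), (258, np.float64(154.4921875)), (259, np.float64(154.40441176470588)), (260, np.float64(154.2037037037037)), (261, np.float64(154.28333333333333)), (262, np.float64(154.29310344827587)), (263, np.float64(154.4308943089431)), (264, np.float64(154.8968253968254)), (265, np.float64(155.15384615384616)), (266, np.float64(155.5968992248062)), (267, np.float64(156.65420560747663)), (268, np.float64(158.64285714285714))]
rim (array([0.51848967, 0.10523335]), array([ 0.35,  0.74,  0.32,  0.01, -0.09, -0.2 , -0.11, -0.2 , -0.1 ,
       -0.14, -0.12,  0.12,  0.07,  0.08,  0.44,  0.88]))
[(252, np.float64(156.5427135678392)), (253, np.float64(157.0635838150289)), (254, np.float64(157.8512396694215)), (255, np.float64(158.50920245398774)), (256, np.float64(158.53012048192772)), (257, np.float64(158.6022099447514)), (258, np.float64(158.5)), (259, np.float64(158.7448275862069)), (260, np.float64(158.625)), (261, np.float64(158.55329949238578)), (262, np.float64(158.53398058252426)), (263, np.float64(158.4836956521739)), (264, np.float64(158.30769230769232)), (265, np.float64(157.8320610687023)), (266, np.float64(157.4437086092715)), (267, np.float64(157.12264150943398)), (268, np.float64(155.872)), (269, np.float64(155.16535433070865)), (270, np.float64(154.1601941747573))]
cap (array([0.51485758, 0.10560012]), array([ 0.68,  0.58,  0.13, -0.27, -0.11, -0.05,  0.13, -0.09,  0.01,
        0.01, -0.1 , -0.22, -0.28, -0.11, -0.09, -0.22,  0.36,  0.31,
        0.27])) [0.51786878 0.10402615 0.13999195]
```

Relative to the jar in the side view, the held cap is about 1 px too far left: its centre is at u≈259.6 and the jar axis at ≈260.9. I'll shift it and come down to just above the rim to compare again.

```bash
python3 -c "
from h import *
plan((.5198,.1060,.116),11.7)"
```

```text
t 6.3 heading 11.5 q7 -0.155 tilt z [ 2.e-04 -5.e-04 -1.e+00] pos [0.5179 0.104  0.14  ] F [ 0.2   0.57 -0.03] T [ 0.018 -0.114  0.029] w 59.974172144039386
turn [ 0.01  0.03 -0.21] shift mm [ 1.6  2.3 24. ]
```

Request:
step_arm(
  deltas=[
    [0,0,0,1.6,2.3,4,50],
    [0,0,0,1.6,2.3,9,50],
    [0,0,0,1.6,2.3,14,50],
    [0,0,0,1.6,2.3,18,50],
    [0,0,0,1.6,2.3,21,50],
    [0,0,0,1.6,2.3,23,50],
    [0,0,0,1.6,2.3,23,50],
    [0,0,0,1.6,2.3,23,50],
  ],
)

```text
time: 7.3
position: [0.5197, 0.107, 0.117]
tool_rot: [1.986, 2.434, 0.0]
ft_force: [-1.2, -0.6, -0.8]
grip_width: 0.688
```

```bash
python3 -c "
from ov import *
plan((.5198,.1060,.116),11.7)
im=optics.get_image('side');cv2.imwrite('pics/side3.png',im[:,:,::-1])
s=ctrl.get_state()['position']
cv2.imwrite('pics/c4.png',cv2.convertScaleAbs(cv2.resize(im[130:215,210:310,::-1],None,fx=6,fy=6,interpolation=2),alpha=1.6))
g=im.astype(int).mean(2).round().astype(int)
for r in range(148,200,2): print(r,g[r,238:284])
print(proj('side',s+[0,0,-.003]))
"
```

```text
t 7.3 heading 11.6 q7 -0.179 tilt z [ 3.e-04 -1.e-04 -1.e+00] pos [0.5197 0.107  0.117 ] F [-1.21 -0.62 -0.79] T [ 0.013 -0.119  0.022] w 59.824569549017134
turn [ 0.01  0.01 -0.12] shift mm [-1.  -0.1  1. ]
148 [174 172 169 167 166 134  11   0   2   5   1   9   5  18  22   0  16  14
   6  10  19   1   6   1   9   8   6   6  11   8  15   1  13   3  15   2
   0  13  12  78 144 169 168 170 171 173]
150 [172 169 169 169 165 152  77  12   5   3  12   4   2  12   5  18   8  22
   2   4  13  21  13   3   4  10  11   9   2  17  17   4   6  10   1   4
   0   1  21 116 166 168 168 170 170 169]
152 [169 170 172 173 171 170 146   0  10   0  10   7  13  11  11   1   7   1
  14   6  15   3  16   5  10   4  16   4   0  11   4  14   0   7  12  12
   7  17  29 118 170 169 167 168 166 166]
154 [169 166 167 170 171 169 144   0  13   1   2   5  12  12   5  11   1  13
  10   5   8   2  15   6   9   3   7  15   6   1   5   1   0  10  13   7
  16   9  22 119 170 170 170 168 165 167]
156 [166 169 168 169 172 172 148   2   9  13   8   4  16   1  16   4  16   7
  15   7  10   5   5  13   2  17  12   8   9  1
[... 3288 characters left out ...]
4
  55  54  52  53  61  64  66  65  65  65]
192 [116 115 116 115 103  86  85  79  54  56  57  56  51  59  52  56  56  55
  56  54  56  59  58  56  55  57  56  53  51  56  52  54  51  57  54  55
  54  52  54  59  62  60  63  65  63  64]
194 [82 68 65 67 69 69 71 69 64 59 56 56 59 55 56 58 55 57 56 53 56 58 58 60
 54 56 57 54 55 58 56 55 56 51 53 55 54 58 65 67 65 64 66 61 63 64]
196 [68 67 63 67 63 63 66 65 67 62 65 64 63 57 56 56 59 60 56 61 59 54 56 58
 60 56 54 58 58 54 56 54 52 57 62 61 63 66 77 92 66 62 63 65 66 60]
198 [82 62 64 65 66 66 64 66 68 65 65 66 65 62 65 64 63 61 63 58 59 55 52 58
 54 54 59 55 62 57 60 63 63 62 67 63 63 66 63 66 61 64 63 64 61 64]
[[261.182316   157.99349366]]
```

View pics/c4.png

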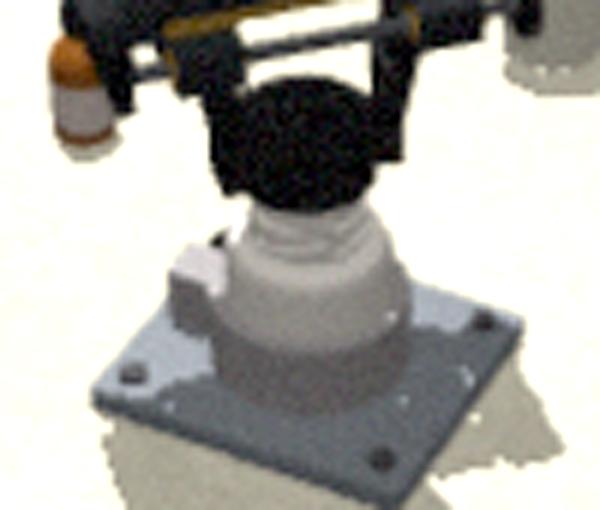

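Request:
step_arm(
  deltas=[
    [0,0,0,-0.5,0,2,50],
    [0,0,0,-0.5,0,3,50],
    [0,0,0,-0.5,0,4,50],
    [0,0,0,-0.5,0,5,50],
    [0,0,0,-0.5,0,6,50],
    [0,0,0,-0.5,0,7,50],
    [0,0,0,-0.5,0,8,50],
    [0,0,0,-0.5,0,8,50],
  ],
)

```text
time: 8.35
position: [0.5196, 0.1065, 0.1088]
tool_rot: [-1.986, -2.434, 0.0]
ft_force: [0.9, -0.6, 0.3]
grip_width: 0.69
```

```bash
python3 -c "
from h import *
plan((.5198,.1060,.1045),11.7)"
```

```text
t 8.35 heading 11.6 q7 -0.184 tilt z [-2.e-04 -1.e-04 -1.e+00] pos [0.5196 0.1065 0.1088] F [ 0.88 -0.61  0.27] T [-0.027 -0.105 -0.034] w 60.009087153552365
turn [-0.01  0.   -0.11] shift mm [-0.5  0.1  4.3]
```

Request:
step_arm(
  deltas=[
    [0,0,0,0,0,1,50],
    [0,0,0,0,0,2,50],
    [0,0,0,0,0,3,50],
    [0,0,0,0,0,4,50],
    [0,0,0,0,0,4.5,50],
    [0,0,0,0,0,5,50],
    [0,0,0,0,0,5.5,50],
    [0,0,0,0,0,5.5,50],
  ],
)

```text
time: 9.35
position: [0.5197, 0.1065, 0.1034]
tool_rot: [1.986, 2.434, 0.0]
ft_force: [0.9, 0.4, -0.8]
grip_width: 0.69
```

```bash
python3 -c "
from h import *
plan((.5198,.1060,.1045),11.7)"
```

```text
t 9.35 heading 11.6 q7 -0.188 tilt z [ 2.e-04  0.e+00 -1.e+00] pos [0.5197 0.1065 0.1034] F [ 0.93  0.4  -0.84] T [ 0.041 -0.197  0.008] w 59.99541967358603
turn [ 0.01  0.   -0.12] shift mm [-0.5 -0.1 -1.1]
```

No contact yet (TCP 103.4 mm, which rules out the stops). Continuing down gently.

Request:
step_arm(
  deltas=[
    [0,0,0,0,0,0.5,50],
    [0,0,0,0,0,1,50],
    [0,0,0,0,0,1.5,50],
    [0,0,0,0,0,2,50],
    [0,0,0,0,0,2.5,50],
    [0,0,0,0,0,3,50],
    [0,0,0,0,0,3,50],
    [0,0,0,0,0,3,50],
  ],
)

```text
time: 10.35
position: [0.5198, 0.1066, 0.1013]
tool_rot: [1.986, 2.434, -0.0]
ft_force: [-2.8, 0.9, 7.0]
grip_width: 0.69
```

```bash
python3 -c "
from h import *
plan((.5198,.1060,.1015),11.7)"
```

```text
t 10.35 heading 11.6 q7 -0.191 tilt z [ 2.e-04 -6.e-04 -1.e+00] pos [0.5198 0.1066 0.1013] F [-2.84  0.87  6.97] T [-0.056  0.419  0.068] w 60.01427409465237
turn [ 0.01  0.03 -0.11] shift mm [-0.6 -0.1 -0.2]
```

Resting on the ridges at about 7 N, with a slight −x side load. Turning anticlockwise in 20° portions.

Request:
step_arm(
  deltas=[
    [0,0,-2.5,0,-0.5,0,50],
    [0,0,-5,0,-0.5,0,50],
    [0,0,-7.5,0,-0.5,0,50],
    [0,0,-10,0,-0.5,0,50],
    [0,0,-12.5,0,-0.5,0,50],
    [0,0,-15,0,-0.5,0,50],
    [0,0,-17.5,0,-0.5,0,50],
    [0,0,-20,0,-0.5,0,50],
  ],
)

```text
time: 11.35
position: [0.5204, 0.1067, 0.1013]
tool_rot: [1.531, 2.741, 0.002]
ft_force: [0.8, 0.6, 2.9]
grip_width: 0.687
```

```bash
python3 -c "
from h import *
plan((.5198,.1060,.1015))"
```

```text
t 11.35 heading 31.6 q7 0.147 tilt z [ 2.6e-03  3.0e-04 -1.0e+00] pos [0.5204 0.1067 0.1013] F [0.78 0.59 2.9 ] T [ 0.095 -0.3   -0.015] w 59.77838626414544
turn [ 0.14  0.06 -0.  ] shift mm [-0.2 -0.8 -0.2]
```

Request:
step_arm(
  deltas=[
    [0,0,-2.5,0,0,0.5,50],
    [0,0,-5,0,0,0.7,50],
    [0,0,-7.5,0,0,0.7,50],
    [0,0,-10,0,0,0.7,50],
    [0,0,-12.5,0,0,0.7,50],
    [0,0,-15,0,0,0.7,50],
    [0,0,-17.5,0,0,0.7,50],
    [0,0,-20,0,0,0.7,50],
  ],
)

```text
time: 12.35
position: [0.521, 0.1069, 0.1008]
tool_rot: [1.031, 2.964, 0.003]
ft_force: [1.9, 0.7, 2.5]
grip_width: 0.695
```

```bash
python3 -c "
from h import *
plan((.5198,.1060,.1015))"
```

```text
t 12.35 heading 51.6 q7 0.481 tilt z [ 3.9e-03  9.0e-04 -1.0e+00] pos [0.521  0.1069 0.1008] F [1.86 0.73 2.48] T [ 0.277 -0.655 -0.067] w 60.45168808388929
turn [ 0.18  0.15 -0.  ] shift mm [ 0.3 -1.4 -0.7]
```

Request:
step_arm(
  deltas=[
    [0,0,-2,0,0,0.3,50],
    [0,0,-4,0,0,0.3,50],
    [0,0,-6,0,0,0.3,50],
    [0,0,-8,0,0,0.3,50],
    [0,0,-10,0,0,0.3,50],
    [0,0,-10,0,0,0.3,50],
    [0,0,-10,0,0,0.3,50],
    [0,0,-10,0,0,0.3,50],
  ],
)

```text
time: 13.35
position: [0.5206, 0.1071, 0.0996]
tool_rot: [0.769, 3.043, 0.004]
ft_force: [5.6, 2.7, -0.8]
grip_width: 0.688
```

```bash
python3 -c "
from h import *
plan((.5198,.1060,.1015))"
```

```text
t 13.35 heading 61.6 q7 0.646 tilt z [ 0.0032  0.0016 -1.    ] pos [0.5206 0.1071 0.0996] F [ 5.6  2.7 -0.8] T [ 0.675 -1.466 -0.057] w 59.84632756254182
turn [ 0.17  0.12 -0.  ] shift mm [ 0.2 -1.4 -1.9]
```

Z has sunk 1.7 mm with no vertical load, so the lugs look to be entering the gaps. The side load says move about 1 mm in +x,+y. I'll ease that off and let the cap down.

Request:
step_arm(
  deltas=[
    [0,0,0,-0.5,0.8,0,50],
    [0,0,0,-0.5,0.8,0.5,50],
    [0,0,0,-0.5,0.8,1,50],
    [0,0,0,-0.5,0.8,1.5,50],
    [0,0,0,-0.5,0.8,2,50],
    [0,0,0,-0.5,0.8,2.5,50],
    [0,0,0,-0.5,0.8,2.5,50],
    [0,0,0,-0.5,0.8,2.5,50],
  ],
)

```text
time: 14.35
position: [0.5206, 0.1072, 0.0972]
tool_rot: [0.77, 3.044, 0.001]
ft_force: [5.0, 2.4, 3.6]
grip_width: 0.688
```

```bash
python3 -c "
from h import *
plan((.5198,.1060,.094))"
```

```text
t 14.35 heading 61.6 q7 0.641 tilt z [ 1.5e-03  5.0e-04 -1.0e+00] pos [0.5206 0.1072 0.0972] F [5.   2.35 3.56] T [ 0.696 -1.263 -0.018] w 59.858301943197766
turn [ 0.07  0.06 -0.  ] shift mm [ 0.2 -1.5  3.2]
```

Request:
step_arm(
  deltas=[
    [0,0,0,-0.6,0.9,0,50],
    [0,0,0,-0.6,0.9,0,50],
    [0,0,0,-0.6,0.9,0,50],
    [0,0,0,-0.6,0.9,0.5,50],
    [0,0,0,-0.6,0.9,1,50],
    [0,0,0,-0.6,0.9,1.5,50],
    [0,0,0,-0.6,0.9,1.5,50],
    [0,0,0,-0.6,0.9,1.5,50],
  ],
)

```text
time: 15.35
position: [0.5207, 0.1072, 0.0952]
tool_rot: [-0.771, -3.045, 0.001]
ft_force: [3.2, 0.8, 0.4]
grip_width: 0.689
```

```bash
python3 -c "
from h import *
plan((.5198,.1060,.094))"
```

```text
t 15.35 heading 61.6 q7 0.638 tilt z [-5.e-04 -3.e-04 -1.e+00] pos [0.5207 0.1072 0.0952] F [3.19 0.8  0.36] T [ 0.3   -0.864  0.041] w 59.91163825726619
turn [-0.03 -0.02 -0.  ] shift mm [ 0.2 -1.5  1.2]
```

Request:
step_arm(
  deltas=[
    [0,0,0,-0.5,0.5,0,50],
    [0,0,0,-0.5,0.5,0.5,50],
    [0,0,0,-0.5,0.5,1,50],
    [0,0,0,-0.5,0.5,1.5,50],
    [0,0,0,-0.5,0.5,2,50],
    [0,0,0,-0.5,0.5,2,50],
    [0,0,0,-0.5,0.5,2,50],
    [0,0,0,-0.5,0.5,2,50],
  ],
)

```text
time: 16.35
position: [0.521, 0.1072, 0.0938]
tool_rot: [-0.771, -3.044, 0.002]
ft_force: [-2.8, -0.9, 6.3]
grip_width: 0.687
```

```bash
python3 -c "
from h import *
plan((.5198,.1060,.094))"
```

```text
t 16.35 heading 61.6 q7 0.635 tilt z [-0.0015 -0.0013 -1.    ] pos [0.521  0.1072 0.0938] F [-2.78 -0.86  6.35] T [-0.04   0.511 -0.013] w 59.79488713751979
turn [-0.1  -0.04 -0.  ] shift mm [ 0.4 -1.7 -0.2]
```

Dropped: TCP z 93.8 mm, 7.5 mm below the ridge rest, with support at 6 N. Now clockwise, sinking about 0.08 mm per degree.

Request:
step_arm(
  deltas=[
    [0,0,2,0.2,-0.3,0,50],
    [0,0,4,0.2,-0.3,0,50],
    [0,0,6,0.2,-0.3,0.2,50],
    [0,0,8,0.2,-0.3,0.4,50],
    [0,0,10,0.2,-0.3,0.5,50],
    [0,0,12,0.2,-0.3,0.7,50],
    [0,0,14,0.2,-0.3,0.8,50],
    [0,0,16,0.2,-0.3,1,50],
  ],
)

```text
time: 17.35
position: [0.5215, 0.1072, 0.0924]
tool_rot: [1.191, 2.907, -0.0]
ft_force: [-0.4, -0.6, 5.7]
grip_width: 0.687
```

```bash
python3 -c "
from h import *
plan((.5205,.1070,.089))"
```

```text
t 17.35 heading 45.4 q7 0.367 tilt z [ 3.e-04 -3.e-04 -1.e+00] pos [0.5215 0.1072 0.0924] F [-0.4  -0.55  5.74] T [-0.13  -0.033  0.085] w 59.76637751994623
turn [-0.    0.02  0.  ] shift mm [ 0.5 -0.9  3.4]
```

Request:
step_arm(
  deltas=[
    [0,0,2,0,0,0.2,50],
    [0,0,4,0,0,0.3,50],
    [0,0,6,0,0,0.5,50],
    [0,0,8,0,0,0.6,50],
    [0,0,10,0,0,0.8,50],
    [0,0,12,0,0,1,50],
    [0,0,14,0,0,1.1,50],
    [0,0,16,0,0,1.2,50],
  ],
)

```text
time: 18.35
position: [0.521, 0.1072, 0.0908]
tool_rot: [-1.584, -2.713, 0.001]
ft_force: [0.2, 0.3, 1.4]
grip_width: 0.692
```

```bash
python3 -c "
from h import *
plan((.5205,.1070,.089))"
```

```text
t 18.35 heading 29.4 q7 0.1 tilt z [-6.e-04 -3.e-04 -1.e+00] pos [0.521  0.1072 0.0908] F [0.22 0.31 1.37] T [ 0.038 -0.146  0.016] w 60.22730075061244
turn [-0.04 -0.   -0.  ] shift mm [ 0.  -0.6  1.8]
```

Request:
step_arm(
  deltas=[
    [0,0,2,0,0,0.2,50],
    [0,0,4,0,0,0.4,50],
    [0,0,6,0,0,0.6,50],
    [0,0,8,0,0,0.8,50],
    [0,0,10,0,0,1,50],
    [0,0,12,0,0,1.1,50],
    [0,0,14,0,0,1.2,50],
    [0,0,16,0,0,1.3,50],
  ],
)

```text
time: 19.35
position: [0.5213, 0.1074, 0.0898]
tool_rot: [-1.946, -2.466, 0.0]
ft_force: [-0.6, -0.3, 0.2]
grip_width: 0.69
```

```bash
python3 -c "
from h import *
plan((.5205,.1070,.089))"
```

```text
t 19.35 heading 13.4 q7 -0.169 tilt z [-1.e-04 -1.e-04 -1.e+00] pos [0.5213 0.1074 0.0898] F [-0.6  -0.33  0.16] T [-0.03  -0.102  0.007] w 59.98822927784274
turn [-0.  0.  0.] shift mm [-0.2 -0.9  0.8]
```

Request:
step_arm(
  deltas=[
    [0,0,1.3,0,0,0.1,50],
    [0,0,2.6,0,0,0.2,50],
    [0,0,3.9,0,0,0.3,50],
    [0,0,5.2,0,0,0.4,50],
    [0,0,6.5,0,0,0.5,50],
    [0,0,7.8,0,0,0.6,50],
    [0,0,9,0,0,0.7,50],
    [0,0,10,0,0,0.8,50],
  ],
)

```text
time: 20.35
position: [0.5213, 0.1074, 0.0891]
tool_rot: [2.152, 2.288, -0.0]
ft_force: [0.2, 0.9, -0.2]
grip_width: 0.692
```

```bash
python3 -c "
from h import *
plan((.5205,.1070,.089))"
```

```text
t 20.35 heading 3.5 q7 -0.336 tilt z [-0.e+00 -1.e-04 -1.e+00] pos [0.5213 0.1074 0.0891] F [ 0.23  0.93 -0.19] T [-0.002 -0.101  0.042] w 60.16892405777894
turn [-0.    0.01  0.  ] shift mm [-0.4 -0.8  0.1]
```

Request:
step_arm(
  deltas=[
    [0,0,1,0,0,0.1,50],
    [0,0,2,0,0,0.2,50],
    [0,0,3,0,0,0.2,50],
    [0,0,4,0,0,0.3,50],
    [0,0,5,0,0,0.3,50],
    [0,0,6,0,0,0.4,50],
    [0,0,6,0,0,0.4,50],
    [0,0,6,0,0,0.4,50],
  ],
)

```text
time: 21.35
position: [0.5206, 0.1069, 0.0889]
tool_rot: [2.267, 2.175, -0.004]
ft_force: [-4.6, -2.4, 5.2]
grip_width: 0.689
```

```bash
python3 -c "
from h import *
plan((.5205,.1070,.089))"
```

```text
t 21.35 heading -2.4 q7 -0.436 tilt z [-0.0016 -0.0016 -1.    ] pos [0.5206 0.1069 0.0889] F [-4.64 -2.38  5.24] T [-0.362  1.015  0.452] w 59.98223461075568
turn [-0.09  0.1   0.  ] shift mm [ 0.1 -0.1 -0.1]
```

Request:
step_arm(
  deltas=[
    [0,0,0.5,0,0,0,50],
    [0,0,1,0,0,0,50],
    [0,0,1.5,0,0,0,50],
    [0,0,2,0,0,0,50],
    [0,0,2,0,0,0,50],
    [0,0,2,0,0,0,50],
    [0,0,2,0,0,0,50],
    [0,0,2,0,0,0,50],
  ],
)

```text
time: 22.35
position: [0.5204, 0.1064, 0.0888]
tool_rot: [2.305, 2.134, -0.005]
ft_force: [-3.6, -2.9, 5.9]
grip_width: 0.692
```

```bash
python3 -c "
from h import *
plan((.5205,.1070,.089))"
```

```text
t 22.35 heading -4.4 q7 -0.47 tilt z [-0.002  -0.0024 -1.    ] pos [0.5204 0.1064 0.0888] F [-3.63 -2.86  5.87] T [-0.604  1.068  0.597] w 60.176146395869694
turn [-0.1   0.15  0.  ] shift mm [ 0.6  0.  -0.2]
```

Torque has risen to 0.6 N m at z 88.8 mm, the home height, after about 65° clockwise. That is finger-tight. Releasing.

Request:
step_arm(
  deltas=[
    [0,0,0,0,0,0,62],
    [0,0,0,0,0,0,66],
    [0,0,0,0,0,0,72],
    [0,0,0,0,0,0,80],
    [0,0,0,0,0,0,87],
    [0,0,0,0,0,0,87],
    [0,0,0,0,0,0,87],
    [0,0,0,0,0,0,87],
  ],
)

```text
time: 23.35
position: [0.5213, 0.1074, 0.0887]
tool_rot: [2.305, 2.134, -0.0]
ft_force: [0.3, -0.0, -0.4]
grip_width: 0.995
```

```bash
python3 -c "
from h import *
plan((.5205,.1070,.2))"
```

```text
t 23.35 heading -4.4 q7 -0.47 tilt z [ 1.e-04 -1.e-04 -1.e+00] pos [0.5213 0.1074 0.0887] F [ 0.29 -0.01 -0.42] T [ 0.017 -0.077 -0.004] w 86.54462064949081
turn [ 0.    0.01 -0.  ] shift mm [  -0.5   -0.8 -111.3]
```

Request:
step_arm(
  deltas=[
    [0,0,0,0,0,-10,87],
    [0,0,0,0,0,-40,87],
    [0,0,0,0,0,-80,87],
    [0,0,0,0,0,-120,87],
    [0,0,5,-40,0,-140,87],
    [0,0,10,-90,0,-140,87],
    [0,0,15,-140,0,-140,87],
    [0,0,20,-190,0,-140,87],
  ],
)

```text
time: 24.35
position: [0.5066, -0.0834, 0.2298]
tool_rot: [2.642, 1.697, 0.002]
ft_force: [-0.1, -0.7, 0.6]
grip_width: 0.996
```

Request:
step_arm(
  deltas=[
    [0,0,3,-30,0,0,87],
    [0,0,6,-60,0,0,87],
    [0,0,9,-90,0,0,87],
    [0,0,12,-110,0,0,87],
    [0,0,12,-120,0,0,87],
    [0,0,12,-120,0,0,87],
    [0,0,12,-120,0,0,87],
    [0,0,12,-120,0,0,87],
  ],
)

```text
time: 25.35
position: [0.4575, -0.1903, 0.2287]
tool_rot: [-2.803, -1.419, -0.0]
ft_force: [0.6, 0.4, 0.7]
grip_width: 0.999
```

```bash
python3 -c "
from ov import *
for n in('side','top'): cv2.imwrite(f'pics/{n}9.png',optics.get_image(n)[:,:,::-1])
x,y=.5207,.1071
cs=[(circ(x,y,.086,.03),(0,0,255)),(circ(x,y,.114,.03),(0,0,255)),(circ(x,y,.05,.044),(255,0,0))]
a=ov('side','pics/side9.png','',215,130,90,85,4,cs);b=ov('top','pics/top9.png','',165,175,110,85,4,cs)
cv2.imwrite('pics/c9.png',np.hstack([a,b]));print(ctrl.get_state()['time'],ctrl.get_state()['qd'].round(3))
"
```

```text
25.45 [ 0.003 -0.001  0.004  0.    -0.001 -0.002 -0.001]
```

View pics/c9.png

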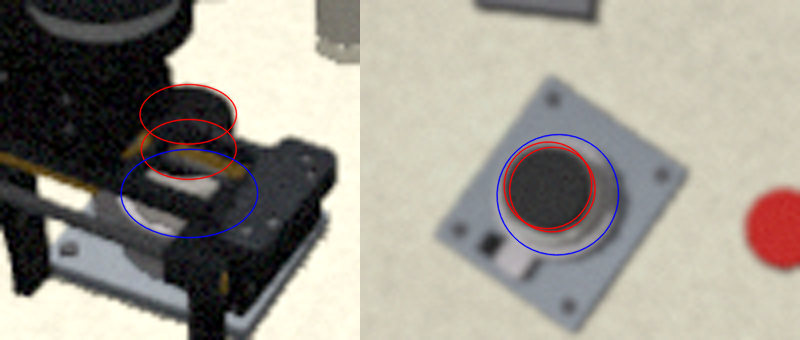

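View pics/side9.png

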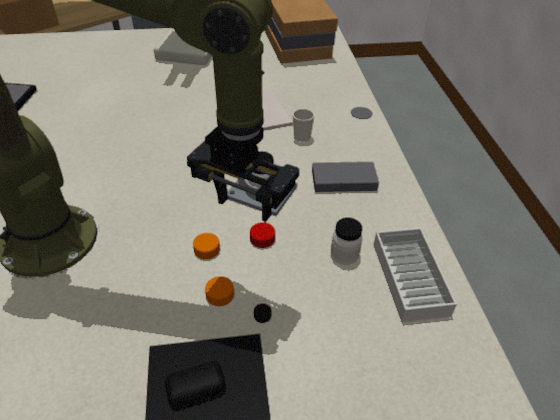

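The cap sits on the jar in the top view (about (212,222)), but the gripper hides it in the side view. I'll move clear for one level check.

Request:
step_arm(
  deltas=[
    [0,0,3,-30,0,0,87],
    [0,0,6,-60,0,0,87],
    [0,0,9,-100,15,0,87],
    [0,0,12,-140,30,0,87],
    [0,0,15,-170,40,0,87],
    [0,0,18,-180,50,0,87],
    [0,0,18,-180,50,0,87],
    [0,0,18,-180,50,0,87],
  ],
)

```text
time: 26.45
position: [0.3904, -0.3651, 0.2286]
tool_rot: [-2.99, -0.961, -0.0]
ft_force: [1.0, -0.0, 0.2]
grip_width: 1.003
```

```bash
python3 -c "
from ov import *
cv2.imwrite('pics/side10.png',optics.get_image('side')[:,:,::-1])
x,y=.5207,.1071
cs=[(circ(x,y,.086,.03),(0,0,255)),(circ(x,y,.114,.03),(0,0,255))]
a=ov('side','pics/side10.png','',215,130,90,85,4,cs);b=ov('side','pics/side10.png','',215,130,90,85,4,[])
cv2.imwrite('pics/c10.png',np.hstack([a,b]))
"
```

```text
(no output)
```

View pics/c10.png

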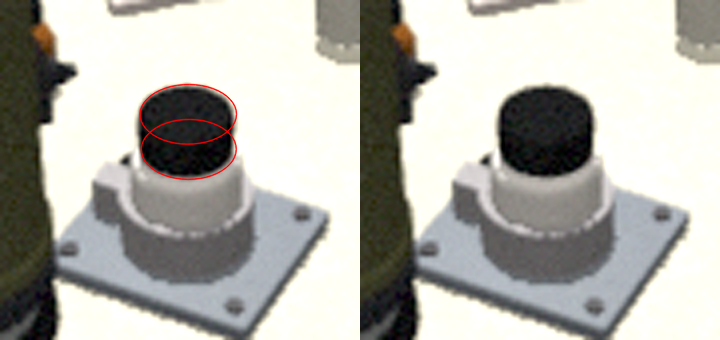

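The cap is level and matches the model circles at home height (skirt 86 to 114 mm). It sits within about 0.5 px, which is the same bias seen before. Handing in.

```bash
python3 -c "
from bench import ctrl
print(ctrl.close_job())"
```

```text
the job is handed in; nothing more can be done
None
```

The large black cap is back on the open white jar and screwed down to its stop. I let go and handed the job in at about 26.5 s.

- **Fitting:** I gripped the cap at 12 N and set it level on the ridges at about 7 N. Turning about 50° anticlockwise took it over the gaps, and it dropped 7.5 mm as expected.
- **Screwing down:** It then took about 65° clockwise, sinking 5 mm. I stopped when the torque had risen to about 0.6 N m, below the 1 N m limit. The largest push read at the end of any move was about 7 N.
- **Last checks:** The gripper height at the end (88.8 mm) matched the expected home height. The final side picture shows the cap level on the jar at that height, and the arm stands clear of everything. The other objects in the side view looked unmoved.
- **Disagreements:** The two cameras differed by 2 to 4 mm on where the jar was, so I placed the cap using the held cap as a reference in the side view and then the side forces. Side forces of up to about 6 N appeared during the drop and were eased off. At the final stop a side force of about 5 N went away on release.
- **Possible slip:** The cap may have slipped slightly in the fingers over the last 2° of turning. That could not be told apart from tightening.

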